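Dress the tube rotator's shaft

TASK

Dress the tube rotator's horizontal shaft: slide on the small metal spacer block first, fully home against the shaft's flange, then the larger white tube holder up against the spacer, and last push the grey end cap over the shaft's end until it meets the holder, leaving no gaps in the row. The shaft is not exactly where the housing suggests, but somewhere to one side, wherever it was last clamped: find it by touch and feel each part on with light force, never shoving or wedging it. Then let go of everything and leave the other things on the bench where they are.

Things in the scene. Friction and masses are not known exactly. Their poses are not given: they have to be found in the camera images.
- rotator: The tube rotator, fixed to the bench: a white upright box, 130 (x) x 110 (y) x 150 mm (z) on a grey foot; origin at the centre of its underside, z up. A steel shaft sticks out level from its -y face, pointing along -y, its axis 120 mm above the bench. Parts must never be pressed on rotator or shaft with more than 25 N.
- shaft_root (a point): Reference point at the shaft's root, 14 mm to the -x side of the housing's middle, axes as the rotator's. Height and y are those of the flange face's centre; the real centre lies anywhere from 4 to 24 mm from here along +x. The flange is 30 mm across, its face 30 mm out from the white housing; between them is a metal carrier block 50 mm wide, 36 mm tall.
- shaft_tip (a point): As shaft_root, but at the tip: 94 mm out from the flange face along -y. The shaft is 16 mm thick with a flat end, its rim bevelled by 1 mm. It may point up to 0.02 rad off to the side, so the real tip is 2 to 26 mm from here along +x. These offsets are not in the readings and stay fixed: find the shaft by touching its side, and shift a part to ease the side force as it slides on.
- spacer_mid (a point): Centre of the spacer: a bare aluminium square block, 40 mm wide (x), 30 mm long (y), 40 mm tall (z), about 90 g, standing on the bench, with an 19 mm round bore right through its centre along its y axis. Goes on first. Same from both ends. When home its centre is 15 mm out from the flange face.
- holder_mid (a point): Centre of the tube holder: a white plastic square block, 54 mm wide (x), 30 mm long (y), 54 mm tall (z), about 110 g, standing on the bench, with an 19 mm round bore right through its centre along its y axis and four small dark tube holes around that (11 mm, at the corners). Goes on second. Same from both ends. When home its centre is 45 mm out from the flange face.
- cap_mid (a point): Centre of the square body of the end cap: grey plastic, 36 mm wide (x), 44 mm long (y), 36 mm tall (z), about 80 g, lying on the bench. A blind 19 mm bore, 38 mm deep, opens in the middle of its +y end; the closed -y end carries a round stub 22 mm across and 8 mm long. Goes on last, open end first. When home its open end meets the holder and its centre is 82 mm out from the flange face.
- tube_rack: Bystander, to be left alone: a white 70 x 120 x 35 mm rack of small tubes; origin at the centre of its underside.
- reagent_jar: Bystander, to be left alone: an amber jar, 36 mm across and 48 mm tall; origin at the centre of its underside.
- dish: Bystander, to be left alone: a clear lidded dish, 60 mm across and 16 mm tall; origin at the centre of its underside.
- wash_bottle: Bystander, to be left alone: a white bottle, 48 mm across and 100 mm tall; origin at the centre of its underside.
- timer: Bystander, to be left alone: a grey 55 x 70 x 18 mm slab-shaped timer; origin at the centre of its underside.
- tip_box: Bystander, to be left alone: a blue open 85 x 120 x 50 mm box with dividers; origin at the centre of its underside.
- tweezers: Bystander, to be left alone: steel tweezers, shut, a 6 x 110 x 6 mm bar; origin at the centre of its underside.
Things that resemble listed ones, but are neither listed nor needed, are in the scene too. What is shaped like the part that bears cap_mid but green or pink is not meant. Leave any red look-alike of the part that bears holder_mid alone.

How it is judged:
By the outcome, as a careful person would: the job done as asked, in the order asked, and still so for the second after the job is handed in, with the robot touching nothing.
It also fails if it takes over 72 s, if anything falls off the work surface, if the arm or the gripper's body presses on something with over 40 N, if the wrist force passes 120 N, or if a joint passes its speed limit or range.

ROBOT

A 6-joint arm with a two-finger parallel gripper is mounted at the origin on the work surface. World frame = base frame: x ahead of the robot, y to its left, z up, the work surface at z = 0. Lengths are in m, angles in rad, forces in N, time in s.
With the tool pointing down it reaches from about 0.3 to 0.775 m from the base axis. Payload 14.6 kg.
Tool frame: the origin (TCP) lies midway between the tips of the shut fingers; the grasp point (between the pads) lies 19 mm behind it (ctrl.hold_point_z is the distance from the TCP to the grasp point, in m); z points along the fingers, x is the direction in which the jaws open and shut, and the axes are right-handed (so a half turn about z gives the same grasp; the last joint's range is limited). The gripper opens to 94 mm and grips with 3 to 60 N. Pads are 16 mm wide; open, the fingers measure 119 mm over their backs; the gripper's body (75 mm by 177 mm) begins 78 mm behind the grasp point.
Start: joints at [-1.35, 0.3, 1.521, -0, 1.321, -0.067], TCP at [0.156, -0.527, 0.205] pointing down, gripper open.
Joint ranges: [-3.03, 3.03], [-0.79, 2.21], [0.23, 2.52], [-1.04, 4.18], [0, 3.07], [-2.55, 2.55]. Speed limits (rad/s): [2.22, 2.22, 2.57, 3.14, 3.14, 3.14].

INTERFACE

Orientations are given as [roll, pitch, yaw] about the fixed x, y, z axes, in that order (R = Rz(yaw) Ry(pitch) Rx(roll)).
In Python, from station import ctrl, viewer, ticket, nets gives the robot as it stands.
- The arm moves only by the tool carry_out, never from a script. Its argument "commands" is one flat list of numbers, 7 for each row, row after row: the closure, from -1 (fully open) to 1 (shut), so that 0 is half open, then the shift along the world's x, y, z in cm, then the turn, a rotation vector about the world's x, y, z in rad. In form: [gripper, tx, ty, tz, ax, ay, az, gripper, tx, ty, tz, ax, ay, az, ...]. A call has 1 to 12 rows; each row is the pose to reach, as a shift and turn from the pose measured when the call began; what a row does not reach only later rows make up. A row lasts 1/12 s, in which the tool goes at most 41.7 mm and 7.16 degrees, less where a joint would pass 70% of its speed; a pose out of reach is approached as far as the arm can. A call with a gripper value outside its range is refused whole. The fingers move at their own pace and stop on an object; "force" is the grip in N (left out, the last holds). Time passes only in rows, so rows that repeat a pose let the fingers close. It gives the time, the measured TCP pose, the force and the opening at its end, in the units of the state.
- ctrl.get_obs(): the state, without advancing time (a new reading comes with each control period).
- viewer.camera(name): name is "scene" or "top" or "wrist"; returns (picture, depth): 400x640x3 uint8, blue, green, red; 400x640 float32, m along the optical axis (not along the pixel's ray), 0 where there is no reading.
- viewer.camera_info(name): a dict with "fx", "fy", "cx", "cy" (pixels), "D" ([k1, k2, p1, p2, k3] as OpenCV has them; the pictures are not rectified), "R" (3x3) and "t" (3): a world point X has camera coordinates R X + t. Camera axes: x right, y down, z forward; pixel columns grow to the right and rows downward; lengths in m; the calibration is good to about 2 mm. A picture is of the moment at which its call begins: read the wrist's pose just before it. camera_info takes no time and is no camera call; for the wrist camera it gives the pose at the moment of the call.
- ticket.hand_in(): hands the job in, once; it reports no verdict.
Trained networks look in the newest picture that a camera, given by its name, has taken for a name from the list of things; names that differ only in an ending like _2 or _b are one class to them, and where a whole thing is asked for, a point or a joint stands for the part that bears it (a point fixed in the world has none). Each returns a list of dicts, best first, with "confidence" (0 to 1); they miss things now and then, are a little off and sometimes report something else, mostly with a low value. They report only what shows in the picture. A call takes as long as a camera call. They do not tell look-alikes from the thing itself.
- nets.silhouettes(camera, thing): "region" (400x640 bool, what is visible of it) and "extent" ([left, top, right, bottom] in pixels, round what is visible of it).
The state is a dict: "time_s": time; "qpos": joint angles; "joint_vel": joint speeds; "tau": joint torques, N m; "ee_pos": TCP position; "eef_rot": TCP orientation; "force": force on the tool from outside, world axes, zero at the start; "moment": the same for the moment, N m; "grip_width": finger opening in m.
Only numpy, scipy, OpenCV 4.12 (cv2) and the standard library are available. Lean on these libraries where they do the work, as an engineer would, in place of code of your own. Each camera call takes 0.05 s, during which the arm holds its last target. There are 200 camera calls.

## Working session

There is one attempt and no reset: what is moved stays moved. The work goes in short steps, Python scripts to look and compute and a tool call to move; the robot and the scene stay as the last step left them, time stands still between calls to the robot, and variables do not carry over. Pictures are saved under pics/ and viewed, about 8 in all and at most 12, crops included, and the job is handed in when it is done.

Besides the shell and the picture viewer there is one more tool, called after "Emit:" in YAML: its name, and indented under it one key for each argument. carry_out: Moves the arm, as the interface text tells. Its arguments: {"type":"object","properties":{"commands":{"type":"array","items":{"type":"number"}},"force":{"type":"number"}},"required":["commands"]}

```bash
ls; mkdir -p pics
cat > h.py <<'E'
import numpy as np, cv2
from station import ctrl, viewer, ticket, nets
def world(cam, us, vs, d):
    i=viewer.camera_info(cam); K=np.array([[i['fx'],0,i['cx']],[0,i['fy'],i['cy']],[0,0,1]])
    p=cv2.undistortPoints(np.stack([us,vs],-1).astype(np.float64).reshape(-1,1,2),K,np.array(i['D'],float)).reshape(-1,2)
    c=np.c_[p*d[:,None],d]
    return (c-np.array(i['t']))@np.array(i['R'])
def pts(cam,depth,region):
    v,u=np.nonzero(region&(depth>0)); return world(cam,u,v,depth[v,u])
E
python3 - <<'E'
from h import *
print({k:np.round(v,3) for k,v in ctrl.get_obs().items()})
for c in ['scene','top']:
    im,d=viewer.camera(c); cv2.imwrite(f'pics/{c}0.png',im); np.save(f'{c}0.npy',d)
    i=viewer.camera_info(c); print(c,'campos',np.round(-np.array(i['R']).T@i['t'],3), i['fx'])
    for n in ['rotator','spacer_mid','holder_mid','cap_mid']:
        for r in nets.silhouettes(c,n)[:4]:
            P=pts(c,d,r['region'])
            if len(P): print(n,round(r['confidence'],2),np.round(r['extent']),'lo',np.round(np.percentile(P,3,axis=0),3),'hi',np.round(np.percentile(P,97,axis=0),3))
E
```

```text
pics
{'time_s': np.float64(0.0), 'qpos': array([-1.35 ,  0.3  ,  1.522, -0.   ,  1.321, -0.067]), 'joint_vel': array([ 0.   ,  0.001,  0.   ,  0.001, -0.001, -0.001]), 'tau': array([-2.0000e-03, -5.3180e+01, -3.5274e+01,  7.1000e-02,  2.4000e-02,
       -0.0000e+00]), 'ee_pos': array([ 0.156, -0.527,  0.205]), 'eef_rot': array([-3.142e+00,  1.000e-03, -1.283e+00]), 'force': array([ 0.788, -0.376, -0.608]), 'moment': array([-0.02 , -0.001, -0.026]), 'grip_width': np.float64(0.094)}
scene campos [ 1.237 -0.352  0.803] 452.37406358473197
rotator 0.8 [342. 137. 442. 227.] lo [0.505 0.125 0.008] hi [0.634 0.297 0.152]
spacer_mid 0.57 [268. 237. 292. 264.] lo [ 0.58  -0.127  0.003] hi [ 0.619 -0.092  0.042]
holder_mid 0.97 [262. 188. 276. 221.] lo [ 0.421 -0.096  0.001] hi [ 0.475 -0.062  0.056]
holder_mid 0.97 [246. 165. 268. 191.] lo [ 0.324 -0.087  0.003] hi [ 0.355 -0.033  0.057]
holder_mid 0.37 [229. 191. 241. 212.] lo [ 0.376 -0.166  0.007] hi [ 0.404 -0.138  0.051]
holder_mid 0.3 [340. 138. 442. 227.] lo [0.505 0.122 0.01 ] hi [0.635 0.297 0.152]
cap_mid 0.94 [203. 238. 229. 265.] l
[... 259 characters left out ...]
 lo [0.311 0.264 0.002] hi [0.393 0.391 0.051]
top campos [0.422 0.013 1.053] 390.1283574060867
rotator 0.75 [186. 159. 285. 229.] lo [0.493 0.123 0.016] hi [0.621 0.299 0.151]
spacer_mid 0.62 [352. 176. 370. 193.] lo [ 0.577 -0.126  0.004] hi [ 0.614 -0.092  0.042]
holder_mid 0.85 [338. 228. 352. 250.] lo [ 0.421 -0.091  0.015] hi [ 0.472 -0.059  0.056]
holder_mid 0.67 [330. 274. 353. 290.] lo [ 0.324 -0.084  0.014] hi [ 0.353 -0.033  0.056]
cap_mid 0.87 [420. 248. 440. 268.] lo [ 0.379 -0.313  0.007] hi [ 0.426 -0.275  0.038]
cap_mid 0.6 [394. 204. 414. 221.] lo [ 0.504 -0.264  0.005] hi [ 0.538 -0.216  0.038]
cap_mid 0.29 [187. 164. 288. 226.] lo [0.493 0.112 0.016] hi [0.621 0.298 0.151]
```

Run:
```python
import cv2
a=cv2.imread('pics/scene0.png')[110:310,130:450]; b=cv2.imread('pics/top0.png')[130:330,160:480]
cv2.imwrite('pics/s1.png',cv2.resize(a,None,fx=2.5,fy=2.5,interpolation=2)); cv2.imwrite('pics/t1.png',cv2.resize(b,None,fx=2.5,fy=2.5,interpolation=2))
```

```text
(no output)
```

View pics/s1.png

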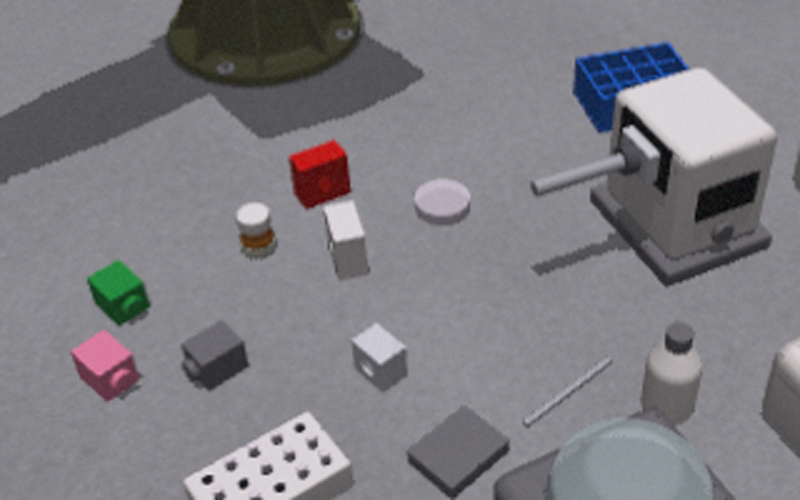

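View pics/t1.png

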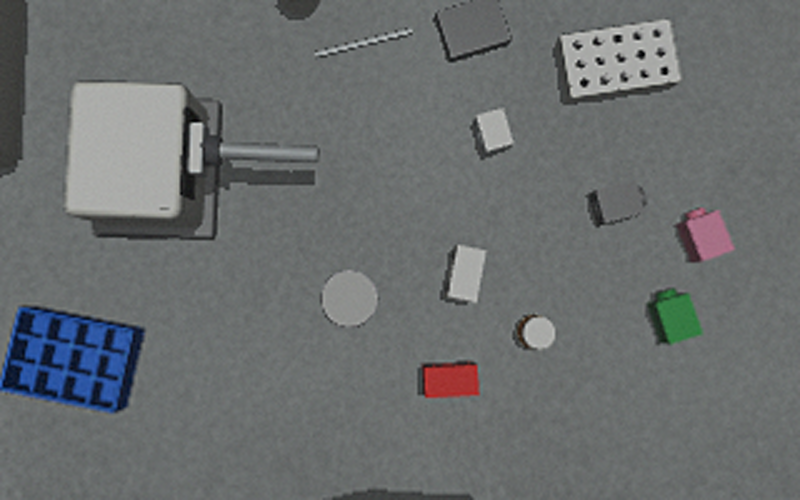

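Run:
```python
from h import *
for c in ['top','scene']:
    d=np.load(f'{c}0.npy'); P=pts(c,d,np.ones(d.shape,bool))
    for n,(cx,cy),r,h in [('spacer',(.598,-.109),.04,.04),('holder',(.448,-.076),.045,.054),('cap',(.522,-.241),.045,.036)]:
        m=(np.hypot(P[:,0]-cx,P[:,1]-cy)<r)&(abs(P[:,2]-h)<.006)
        q=P[m]; print(c,n,m.sum(),'z',np.round(np.median(q[:,2]),4),cv2.minAreaRect((q[:,:2]*1000).astype(np.float32)))
        m=(np.hypot(P[:,0]-cx,P[:,1]-cy)<r)&(P[:,2]>.008)&(P[:,2]<h+.006)
        print('   all',cv2.minAreaRect((P[m][:,:2]*1000).astype(np.float32)))
    m=(P[:,2]>.112)&(P[:,2]<.14)&(P[:,0]>.5)&(P[:,0]<.64)&(P[:,1]<.125)&(P[:,1]>-.1)
    q=P[m]; print('shaft',m.sum(),'y',np.round(np.percentile(q[:,1],[0,1,5,50,95,100]),4))
    for y in np.arange(-.02,.125,.01):
        s=q[abs(q[:,1]-y)<.005]
        if len(s): print(round(y,3),len(s),np.round([s[:,0].min(),np.median(s[:,0]),s[:,0].max(),s[:,2].max()],4))
    m=(P[:,2]>.14)&(P[:,2]<.16)&(P[:,0]>.45)&(P[:,0]<.68)&(P[:,1]>.12)&(P[:,1]<.32)
    print('housing',cv2.minAreaRect((P[m][:,:2]*1000).astype(np.float32)),np.median(P[m][:,2]))
```

```text
top spacer 175 z 0.0384 ((597.5794677734375, -109.38209533691406), (39.54491424560547, 30.174463272094727), 15.634210586547852)
   all ((597.2579956054688, -109.39517974853516), (40.14898681640625, 30.43267059326172), 16.00457763671875)
top holder 250 z 0.0528 ((446.3768005371094, -76.68802642822266), (29.9117488861084, 53.570892333984375), 78.53997802734375)
   all ((446.3925476074219, -76.58512115478516), (30.119441986083984, 53.58835220336914), 78.49617767333984)
top cap 232 z 0.0344 ((521.9043579101562, -240.46902465820312), (35.66812515258789, 46.35346221923828), 13.970890045166016)
   all ((522.4713134765625, -243.26194763183594), (36.0345344543457, 52.14794158935547), 14.153347969055176)
shaft 145 y [0.073  0.0731 0.0755 0.0972 0.1213 0.1239]
0.07 6 [0.5528 0.5582 0.5644 0.1284]
0.08 28 [0.553  0.5595 0.568  0.1284]
0.09 33 [0.5527 0.5595 0.5676 0.1292]
0.1 29 [0.5532 0.5594 0.5676 0.1302]
0.11 25 [0.5535 0.5596 0.5671 0.1292]
0.12 24 [0.555  0.5609 0.5671 0.1277]
housing ((561.4115600585938, 242.54339599609375), (122.33295440673828, 129.2198486328125), 87.83363342285156) 0.14
[... 427 characters left out ...]
0.895896911621094, 62.81972122192383), 78.30422973632812)
scene cap 282 z 0.0357 ((521.87939453125, -243.2278289794922), (37.91497039794922, 52.32870101928711), 13.85157585144043)
   all ((522.5957641601562, -243.80604553222656), (39.22248840332031, 53.89875411987305), 13.481505393981934)
shaft 151 y [0.0712 0.0717 0.0726 0.0963 0.1217 0.1249]
0.07 20 [0.5524 0.5605 0.5676 0.1287]
0.08 26 [0.5549 0.565  0.5708 0.1294]
0.09 29 [0.5562 0.5653 0.5686 0.1301]
0.1 23 [0.5577 0.565  0.5676 0.1294]
0.11 27 [0.5562 0.5655 0.5705 0.1302]
0.12 26 [0.5572 0.5663 0.5691 0.13  ]
housing ((563.33935546875, 243.3946533203125), (121.97401428222656, 129.90817260742188), 89.44013977050781) 0.15003936097203438
```

Emit:
carry_out:
  commands: [-1,44.15,41.8,-6.5,0,0,1.557,-1,44.15,41.8,-6.5,0,0,1.557,-1,44.15,41.8,-6.5,0,0,1.557,-1,44.15,41.8,-6.5,0,0,1.557,-1,44.15,41.8,-6.5,0,0,1.557,-1,44.15,41.8,-6.5,0,0,1.557,-1,44.15,41.8,-6.5,0,0,1.557,-1,44.15,41.8,-6.5,0,0,1.557,-1,44.15,41.8,-6.5,0,0,1.557,-1,44.15,41.8,-6.5,0,0,1.557,-1,44.15,41.8,-6.5,0,0,1.557,-1,44.15,41.8,-6.5,0,0,1.557]
  force: 20

```text
time_s: 1.5
ee_pos: [0.5184, -0.1838, 0.1522]
eef_rot: [3.141, -0.0, 0.223]
force: [0.8, 0.3, 0.2]
grip_width: 0.094
```

Emit:
carry_out:
  commands: [-1,7.9,7.5,-4,0,0,0.051,-1,7.9,7.5,-4,0,0,0.051,-1,7.9,7.5,-4,0,0,0.051,-1,7.9,7.5,-8,0,0,0.051,-1,7.9,7.5,-11,0,0,0.051,-1,7.9,7.5,-13,0,0,0.051,-1,7.9,7.5,-14.5,0,0,0.051,-1,7.9,7.5,-14.5,0,0,0.051,-1,7.9,7.5,-14.5,0,0,0.051]

```text
time_s: 2.25
ee_pos: [0.5972, -0.1087, 0.0071]
eef_rot: [-3.141, 0.001, 0.274]
force: [0.2, -0.1, 0.1]
grip_width: 0.0941
```

Emit:
carry_out:
  commands: [1,0,0,0,0,0,0,1,0,0,0,0,0,0,1,0,0,0,0,0,0,1,0,0,0,0,0,0,1,0,0,0,0,0,0,1,0,0,0,0,0,0,1,0,0,0,0,0,0]

```text
time_s: 2.83
ee_pos: [0.5973, -0.1087, 0.0072]
eef_rot: [-3.141, 0.001, 0.274]
force: [0.2, -0.4, -0.6]
grip_width: 0.0508
```

Emit:
carry_out:
  commands: [1,0,0,0,0,0,0,1,0,0,0,0,0,0,1,0,0,0,0,0,0,1,0,0,0,0,0,0]

```text
time_s: 3.17
ee_pos: [0.5973, -0.1087, 0.0072]
eef_rot: [-3.141, 0.001, 0.274]
force: [-0.7, -0.2, 0.9]
grip_width: 0.0399
```

Emit:
carry_out:
  commands: [1,0,0,4,0,0,0,1,-3,3,8,0,0,-0.12,1,-7.7,6,10,0,0,-0.274,1,-7.7,10,10,0,0,-0.274,1,-7.7,14,10,0,0,-0.274,1,-7.7,17.2,10,0,0,-0.274,1,-7.7,17.2,10,0,0,-0.274,1,-7.7,17.2,10,0,0,-0.274]

```text
time_s: 3.83
ee_pos: [0.5196, 0.0657, 0.1073]
eef_rot: [-3.141, 0.001, 0.004]
force: [-3.7, 3.4, -0.1]
grip_width: 0.0401
```

Run:
```python
from h import *
o=ctrl.get_obs();print(o['ee_pos'],o['eef_rot'],o['force'],o['moment'])
i,d=viewer.camera('scene'); cv2.imwrite('pics/s2.png',cv2.resize(i[120:270,240:440],None,fx=4,fy=4,interpolation=2))
```

```text
[0.51960147 0.065663   0.10729832] [-3.14104998e+00  1.23434076e-03  3.87563174e-03] [-3.7238944   3.36035176 -0.09098274] [0.45908635 0.60677056 0.15464686]
```

View pics/s2.png

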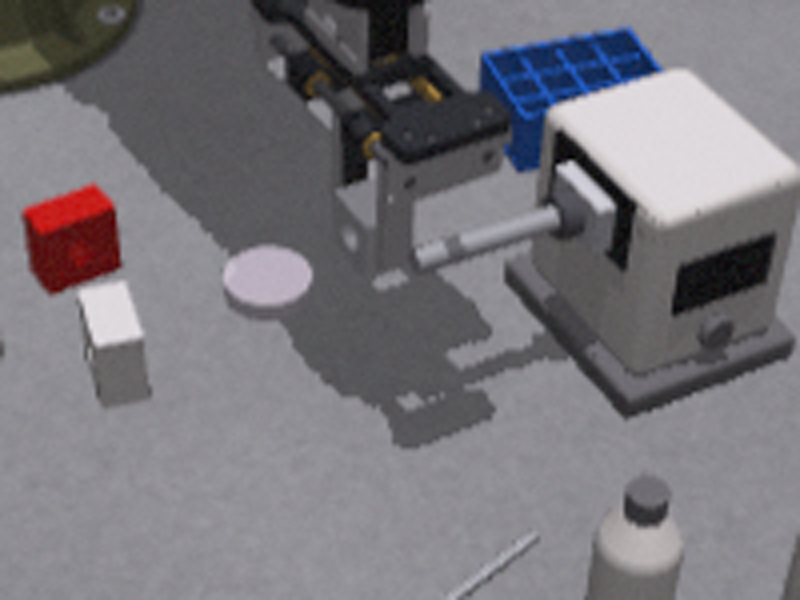

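Emit:
carry_out:
  commands: [1,0,-0.45,0,0,0,-0.004,1,0,-0.45,0,0,0,-0.004,1,0,-0.45,0,0,0,-0.004]

```text
time_s: 4.13
ee_pos: [0.52, 0.0581, 0.1069]
eef_rot: [-3.141, 0.002, -0.003]
force: [-0.5, 0.1, -1.2]
grip_width: 0.0396
```

Emit:
carry_out:
  commands: [1,0,0.4,0.03,0,0,0.003,1,0.5,0.4,0.03,0,0,0.003,1,0.8,0.4,0.03,0,0,0.003,1,0.95,0.4,0.03,0,0,0.003,1,1.0,0.4,0.03,0,0,0.003,1,1.05,0.4,0.03,0,0,0.003,1,1.05,0.4,0.03,0,0,0.003]

```text
time_s: 4.72
ee_pos: [0.5306, 0.0621, 0.1071]
eef_rot: [-3.141, 0.002, -0.0]
force: [-0.4, -0.3, -0.7]
grip_width: 0.0397
```

Emit:
carry_out:
  commands: [1,0.05,0,0,0,0,0,1,0.1,0,0,0,0,0,1,0.15,0,0,0,0,0,1,0.15,0,0,0,0,0]

```text
time_s: 5.05
ee_pos: [0.5316, 0.0621, 0.107]
eef_rot: [-3.141, 0.003, -0.0]
force: [-4.0, -0.0, 0.7]
grip_width: 0.0398
```

Emit:
carry_out:
  commands: [1,-0.6,0,0,0,0,0,1,-0.6,-1.6,0,0,0,0,1,0,-1.6,0.02,0,0,0,1,2.8,-1.6,0.02,0,0,0,1,2.8,-1.6,0.02,0,0,0,1,2.8,-1.6,0.02,0,0,0,1,2.8,-1.6,0.02,0,0,0]

```text
time_s: 5.63
ee_pos: [0.5594, 0.0464, 0.1069]
eef_rot: [-3.141, 0.003, -0.0]
force: [0.0, 0.0, -1.3]
grip_width: 0.0397
```

Emit:
carry_out:
  commands: [1,0.02,0.5,0.03,0,0,0,1,0.02,0.9,0.03,0,0,0,1,0.02,1.1,0.03,0,0,0,1,0.02,1.3,0.03,0,0,0,1,0.02,1.5,0.03,0,0,0,1,0.02,1.5,0.03,0,0,0]

```text
time_s: 6.13
ee_pos: [0.5595, 0.0618, 0.1073]
eef_rot: [-3.141, 0.003, 0.0]
force: [0.1, 0.8, -2.1]
grip_width: 0.0399
```

Emit:
carry_out:
  commands: [1,0,0.3,0,0,0,0,1,0,0.6,0,0,0,0,1,0,0.9,0,0,0,0,1,0,1.2,0,0,0,0,1,0,1.5,0,0,0,0,1,0,1.5,0,0,0,0]

```text
time_s: 6.63
ee_pos: [0.5595, 0.0773, 0.1073]
eef_rot: [-3.141, 0.003, 0.0]
force: [-0.3, 0.0, -0.8]
grip_width: 0.0397
```

Emit:
carry_out:
  commands: [1,0,0.3,0,0,0,0,1,0,0.7,0,0,0,0,1,0,1.1,0,0,0,0,1,0,1.5,0,0,0,0,1,0,1.9,0,0,0,0,1,0,2.3,0,0,0,0,1,0,2.3,0,0,0,0]

```text
time_s: 7.22
ee_pos: [0.5594, 0.1011, 0.1072]
eef_rot: [-3.141, 0.003, 0.001]
force: [0.3, -0.4, -0.9]
grip_width: 0.0396
```

Emit:
carry_out:
  commands: [1,0,0.4,0,0,0,0,1,0,0.8,0,0,0,0,1,0,1.2,0,0,0,0,1,0,1.6,0,0,0,0,1,0,2.0,0,0,0,0,1,0,2.4,0,0,0,0,1,0,2.6,0,0,0,0,1,0,2.6,0,0,0,0]

```text
time_s: 7.88
ee_pos: [0.5596, 0.1276, 0.1074]
eef_rot: [-3.141, 0.003, 0.001]
force: [1.8, 0.9, -1.1]
grip_width: 0.0397
```

Emit:
carry_out:
  commands: [1,0.06,0,0,0,0,0,1,0.06,0.3,0,0,0,0,1,0.06,0.6,0,0,0,0,1,0.07,0.9,0,0,0,0,1,0.07,1.2,0,0,0,0,1,0.08,1.5,0,0,0,0,1,0.08,1.8,0,0,0,0,1,0.08,1.8,0,0,0,0]

```text
time_s: 8.55
ee_pos: [0.5605, 0.1462, 0.1074]
eef_rot: [-3.141, 0.002, 0.002]
force: [0.6, 0.2, -1.6]
grip_width: 0.0401
```

Now creep to the flange.

Emit:
carry_out:
  commands: [1,0.03,0.1,0,0,0,0,1,0.03,0.2,0,0,0,0,1,0.03,0.3,0,0,0,0,1,0.03,0.4,0,0,0,0,1,0.03,0.4,0,0,0,0]

```text
time_s: 8.97
ee_pos: [0.5608, 0.1503, 0.1074]
eef_rot: [-3.141, 0.002, 0.002]
force: [0.8, 0.2, -2.0]
grip_width: 0.0397
```

Emit:
carry_out:
  commands: [1,0.02,0.07,0,0,0,0,1,0.02,0.14,0,0,0,0,1,0.02,0.2,0,0,0,0,1,0.02,0.2,0,0,0,0]

```text
time_s: 9.3
ee_pos: [0.5609, 0.1509, 0.1074]
eef_rot: [3.14, 0.003, 0.001]
force: [-2.1, -11.1, 0.7]
grip_width: 0.0397
```

Emit:
carry_out:
  commands: [1,0,-0.03,0,0,0,0,1,0,-0.03,0,0,0,0,-0.4,0,-0.03,0,0,0,0,-0.4,0,-0.03,0,0,0,0,-0.4,0,-0.03,0,0,0,0,-0.4,0,-0.03,0,0,0,0,-0.4,0,-0.03,0,0,0,0]

```text
time_s: 9.88
ee_pos: [0.5609, 0.1508, 0.1074]
eef_rot: [3.14, 0.003, 0.001]
force: [-0.6, 0.4, 0.6]
grip_width: 0.0656
```

Emit:
carry_out:
  commands: [-0.4,0,0,4,0,0,0,-0.4,0,0,8,0,0,0,-1,0,0,10,0,0,0,-1,-4,-4,10,0,0,-0.1,-1,-7,-9,10,0,0,-0.2,-1,-9,-13,8,0,0,-0.202,-1,-11,-17,4,0,0,-0.202,-1,-11.44,-20,1,0,0,-0.202,-1,-11.44,-22.75,0,0,0,-0.202,-1,-11.44,-22.75,0,0,0,-0.202,-1,-11.44,-22.75,0,0,0,-0.202]

```text
time_s: 10.8
ee_pos: [0.4439, -0.0801, 0.1043]
eef_rot: [3.14, 0.008, -0.204]
force: [-0.6, 0.9, -0.5]
grip_width: 0.0938
```

Emit:
carry_out:
  commands: [-1,0.26,0.35,0,0,0,0.003,-1,0.26,0.35,-2,0,-0.006,0.003,-1,0.26,0.35,-6,0,-0.006,0.003,-1,0.26,0.35,-8.5,0,-0.006,0.003,-1,0.26,0.35,-9.35,0,-0.006,0.003,-1,0.26,0.35,-9.35,0,-0.006,0.003,-1,0.26,0.35,-9.35,0,-0.006,0.003]

```text
time_s: 11.38
ee_pos: [0.4474, -0.0762, 0.0119]
eef_rot: [3.141, 0.001, -0.2]
force: [-0.0, -0.1, 0.1]
grip_width: 0.0941
```

Emit:
carry_out:
  commands: [1,0,0,0,0,0,0,1,0,0,0,0,0,0,1,0,0,0,0,0,0,1,0,0,0,0,0,0,1,0,0,0,0,0,0,1,0,0,0,0,0,0,1,0,0,0,0,0,0,1,0,0,0,0,0,0,1,0,0,0,0,0,0]

```text
time_s: 12.13
ee_pos: [0.4474, -0.0763, 0.0121]
eef_rot: [3.141, 0.001, -0.2]
force: [-1.6, 0.5, 4.5]
grip_width: 0.0537
```

Emit:
carry_out:
  commands: [1,0,0,4,0,0,0,1,2,2,8,0,0,0.1,1,5,5,9.3,0,0,0.2,1,8,8,9.3,0,0,0.2,1,10,10,9.3,0,0,0.2,1,11.2,11,9.3,0,0,0.2,1,11.2,11,9.3,0,0,0.2,1,11.2,11,9.3,0,0,0.2,1,11.2,11,9.3,0,0,0.2]

```text
time_s: 12.88
ee_pos: [0.5587, 0.0333, 0.1046]
eef_rot: [3.141, 0.002, -0.0]
force: [-0.1, -0.3, -0.7]
grip_width: 0.054
```

Run:
```python
from h import *
o=ctrl.get_obs();print(o['ee_pos'],o['eef_rot'],o['force'],o['moment'])
i,d=viewer.camera('scene'); cv2.imwrite('pics/s3.png',cv2.resize(i[120:270,240:440],None,fx=4,fy=4,interpolation=2))
```

```text
[0.5587038  0.03326102 0.10461869] [ 3.14083503e+00  1.92916387e-03 -4.15406058e-04] [-0.09287826 -0.25461216 -0.65653088] [-0.05723707 -0.09882317  0.00177838]
```

View pics/s3.png

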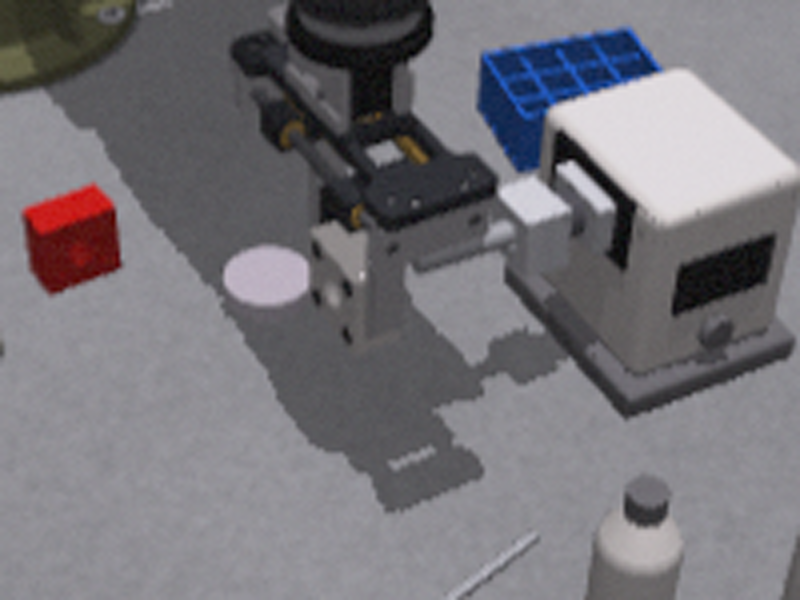

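Emit:
carry_out:
  commands: [1,0.08,1.0,0.05,0,0,0,1,0.08,1.8,0.05,0,0,0,1,0.08,2.2,0.05,0,0,0,1,0.08,2.4,0.05,0,0,0,1,0.08,2.6,0.05,0,0,0,1,0.08,2.8,0.05,0,0,0,1,0.08,2.8,0.05,0,0,0]

```text
time_s: 13.52
ee_pos: [0.5595, 0.0613, 0.1054]
eef_rot: [3.141, 0.002, -0.001]
force: [-0.4, 0.4, -0.5]
grip_width: 0.0541
```

Emit:
carry_out:
  commands: [1,0,0.4,-0.02,0,0,0,1,0,0.8,-0.02,0,0,0,1,0,1.2,-0.02,0,0,0,1,0,1.6,-0.02,0,0,0,1,0,2.0,-0.02,0,0,0,1,0,2.4,-0.02,0,0,0,1,0,2.8,-0.02,0,0,0,1,0,2.8,-0.02,0,0,0]

```text
time_s: 14.18
ee_pos: [0.5595, 0.09, 0.1052]
eef_rot: [3.141, 0.002, -0.0]
force: [-0.2, 0.1, -1.9]
grip_width: 0.054
```

Emit:
carry_out:
  commands: [1,0.03,0.4,0,0,0,0,1,0.03,0.8,0,0,0,0,1,0.04,1.2,0,0,0,0,1,0.05,1.6,0,0,0,0,1,0.06,2.0,0,0,0,0,1,0.07,2.3,0,0,0,0,1,0.08,2.5,0,0,0,0,1,0.08,2.6,0,0,0,0,1,0.08,2.6,0,0,0,0]

```text
time_s: 14.93
ee_pos: [0.5603, 0.1162, 0.1051]
eef_rot: [3.141, 0.002, 0.0]
force: [-0.5, 0.4, -1.2]
grip_width: 0.054
```

Emit:
carry_out:
  commands: [1,0,0.1,0,0,0,0,1,0,0.2,0,0,0,0,1,0,0.3,0,0,0,0,1,0,0.4,0,0,0,0,1,0,0.45,0,0,0,0,1,0,0.45,0,0,0,0]

```text
time_s: 15.43
ee_pos: [0.5602, 0.1208, 0.1051]
eef_rot: [3.141, 0.002, 0.0]
force: [-0.8, -1.2, -0.8]
grip_width: 0.0537
```

Emit:
carry_out:
  commands: [1,0,0.07,0,0,0,0,1,0,0.13,0,0,0,0,1,0,0.17,0,0,0,0,1,0,0.17,0,0,0,0]

```text
time_s: 15.77
ee_pos: [0.5604, 0.1214, 0.1052]
eef_rot: [3.139, 0.001, -0.0]
force: [0.2, -8.0, 0.5]
grip_width: 0.0536
```

Emit:
carry_out:
  commands: [1,0,0,0,0,0,0,1,0,0,0,0,0,0,-0.8,0,0,0,0,0,0,-0.8,0,0,0,0,0,0,-0.8,0,0,0,0,0,0,-0.8,0,0,0,0,0,0,-0.8,0,0,0,0,0,0]

```text
time_s: 16.35
ee_pos: [0.5604, 0.1216, 0.1052]
eef_rot: [3.139, 0.001, -0.0]
force: [0.3, -0.0, 0.4]
grip_width: 0.0827
```

Emit:
carry_out:
  commands: [-0.8,0,0,4,0,0,0,-0.8,0,0,8,0,0,0,-1,0,-3,10,0,0,0,-1,-1,-7,10,0,0,0.1,-1,-2,-11,10,0,0,0.2,-1,-3,-15,10,0,0,0.244,-1,-3.88,-19,8,0,0,0.244,-1,-3.88,-23,5,0,0,0.244,-1,-3.88,-27,2,0,0,0.244,-1,-3.88,-31,0,0,0,0.244,-1,-3.88,-34.5,0,0,0,0.244,-1,-3.88,-36.1,0,0,0,0.244]

```text
time_s: 17.35
ee_pos: [0.5205, -0.2418, 0.1033]
eef_rot: [3.141, 0.003, 0.243]
force: [0.6, 0.2, 0.3]
grip_width: 0.0939
```

Emit:
carry_out:
  commands: [-1,0.11,0.22,0,0,0,0,-1,0.11,0.22,-3,0,0,0,-1,0.11,0.22,-6.5,0,0,0,-1,0.11,0.22,-9,0,0,0,-1,0.11,0.22,-9.65,0,0,0,-1,0.11,0.22,-9.65,0,0,0,-1,0.11,0.22,-9.65,0,0,0]

```text
time_s: 17.93
ee_pos: [0.5222, -0.2396, 0.008]
eef_rot: [3.14, 0.002, 0.243]
force: [0.7, -1.2, 0.3]
grip_width: 0.0939
```

Emit:
carry_out:
  commands: [1,0,0,0,0,0,0,1,0,0,0,0,0,0,1,0,0,0,0,0,0,1,0,0,0,0,0,0,1,0,0,0,0,0,0,1,0,0,0,0,0,0,1,0,0,0,0,0,0,1,0,0,0,0,0,0,1,0,0,0,0,0,0,1,0,0,0,0,0,0,1,0,0,0,0,0,0,1,0,0,0,0,0,0]

```text
time_s: 18.93
ee_pos: [0.5222, -0.2396, 0.008]
eef_rot: [3.14, 0.003, 0.243]
force: [0.3, 0.1, -0.1]
grip_width: 0.0356
```

Emit:
carry_out:
  commands: [1,0,0,4,0,0,0,1,1,2,8,0,0,-0.1,1,2,6,10.2,0,0,-0.2,1,3,10,10.2,0,0,-0.243,1,3.73,14,10.2,0,0,-0.243,1,3.73,18,10.2,0,0,-0.243,1,3.73,21.5,10.2,0,0,-0.243,1,3.73,24,10.2,0,0,-0.243,1,3.73,25.4,10.2,0,0,-0.243,1,3.73,25.4,10.2,0,0,-0.243,1,3.73,25.4,10.2,0,0,-0.243]

```text
time_s: 19.85
ee_pos: [0.5594, 0.0147, 0.1099]
eef_rot: [3.14, 0.003, 0.002]
force: [-0.2, 0.0, -0.4]
grip_width: 0.0357
```

Run:
```python
from h import *
o=ctrl.get_obs();print(o['ee_pos'],o['eef_rot'],o['force'],o['moment'])
i,d=viewer.camera('scene'); cv2.imwrite('pics/s4.png',cv2.resize(i[120:270,240:440],None,fx=4,fy=4,interpolation=2))
```

```text
[0.5594281  0.01472076 0.10988534] [3.14013517e+00 2.73043604e-03 1.66466374e-03] [-0.22241024  0.02986543 -0.37319563] [-0.05202972 -0.10965676 -0.03555038]
```

View pics/s4.png

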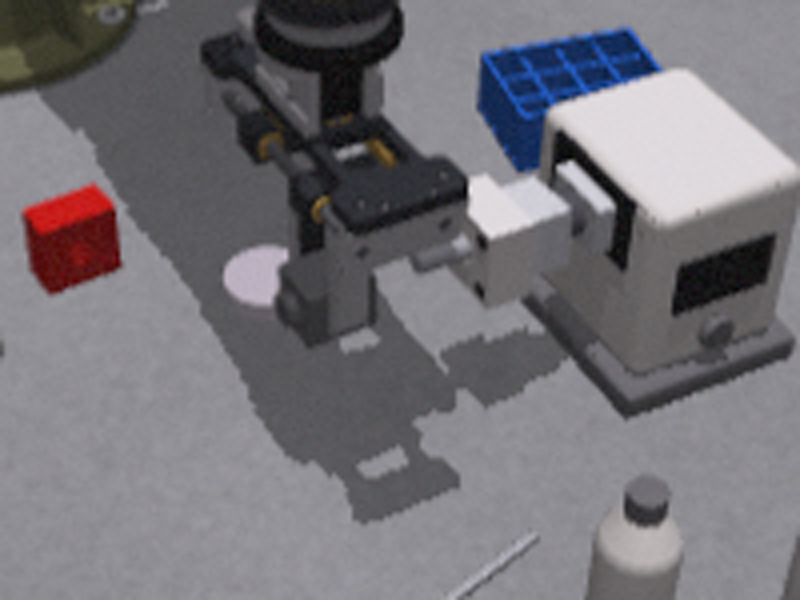

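Emit:
carry_out:
  commands: [1,0,1.5,0,0,0,0,1,0,2.5,0,0,0,0,1,0,3.0,0,0,0,0,1,0,3.3,0,0,0,0,1,0,3.6,0,0,0,0,1,0,3.8,0,0,0,0,1,0,4.0,0,0,0,0,1,0,4.2,0,0,0,0,1,0,4.2,0,0,0,0]

```text
time_s: 20.65
ee_pos: [0.5594, 0.0561, 0.1099]
eef_rot: [3.14, 0.003, 0.001]
force: [0.1, 0.3, -0.6]
grip_width: 0.0356
```

Emit:
carry_out:
  commands: [1,0.01,0.3,0,0,0,0,1,0.01,0.6,0,0,0,0,1,0.01,0.9,0,0,0,0,1,0.01,1.2,0,0,0,0,1,0.02,1.5,0,0,0,0,1,0.02,1.8,0,0,0,0,1,0.02,2.1,0,0,0,0,1,0.02,2.3,0,0,0,0,1,0.02,2.4,0,0,0,0,1,0.02,2.4,0,0,0,0]

```text
time_s: 21.48
ee_pos: [0.5597, 0.0803, 0.1099]
eef_rot: [3.14, 0.003, 0.001]
force: [0.5, -0.0, -1.5]
grip_width: 0.036
```

Emit:
carry_out:
  commands: [1,0.02,0.1,0,0,0,0,1,0.02,0.2,0,0,0,0,1,0.02,0.3,0,0,0,0,1,0.02,0.38,0,0,0,0,1,0.02,0.43,0,0,0,0,1,0.02,0.43,0,0,0,0]

```text
time_s: 21.98
ee_pos: [0.5599, 0.0838, 0.1099]
eef_rot: [3.139, 0.003, 0.0]
force: [-0.2, -7.0, -0.1]
grip_width: 0.0359
```

Emit:
carry_out:
  commands: [1,0,0.06,0,0,0,0,1,0,0.06,0,0,0,0,1,0,0.06,0,0,0,0]

```text
time_s: 22.23
ee_pos: [0.5599, 0.0837, 0.1099]
eef_rot: [3.138, 0.003, 0.0]
force: [-0.6, -5.7, -0.6]
grip_width: 0.0359
```

Emit:
carry_out:
  commands: [1,0,0,0,0,0,0,1,0,0,0,0,0,0,-0.6,0,0,0,0,0,0,-0.6,0,0,0,0,0,0,-0.6,0,0,0,0,0,0,-0.6,0,0,0,0,0,0,-0.6,0,0,0,0,0,0]

```text
time_s: 22.82
ee_pos: [0.56, 0.0839, 0.11]
eef_rot: [3.138, 0.003, 0.0]
force: [0.6, 1.2, 0.0]
grip_width: 0.0657
```

Emit:
carry_out:
  commands: [-0.6,0,0,4,0,0,0,-0.6,0,0,8,0,0,0,-0.6,0,0,10,0,0,0,-0.6,-2,-4,10,0,0,0,-0.6,-5,-8,10,0,0,0,-0.6,-8,-11,10,0,0,0,-0.6,-11,-14,10,0,0,0,-0.6,-14,-17,10,0,0,0,-0.6,-14,-17,10,0,0,0,-0.6,-14,-17,10,0,0,0]

```text
time_s: 23.65
ee_pos: [0.4184, -0.0878, 0.2105]
eef_rot: [3.137, 0.002, -0.003]
force: [0.2, 0.5, 0.7]
grip_width: 0.0755
```

Run:
```python
from h import *
o=ctrl.get_obs();print(o['ee_pos'],o['force'])
i,d=viewer.camera('scene'); j,d2=viewer.camera('top')
a=cv2.resize(i[130:240,290:440],(800,587),interpolation=2); b=cv2.resize(j[130:330,160:480],(800,500),interpolation=2)
cv2.imwrite('pics/s5.png',a); cv2.imwrite('pics/t5.png',b)
P=pts('top',d2,np.ones(d2.shape,bool)); 
for n,z in [('spacer',.14),('holder',.147),('cap',.138)]:
    m=(abs(P[:,2]-z)<.0035)&(abs(P[:,0]-.56)<.032)&(P[:,1]>.03)&(P[:,1]<.17); q=P[m]
    print(n,m.sum(),q.min(0).round(4),q.max(0).round(4))
```

```text
[ 0.41840321 -0.08783497  0.21048144] [0.19883254 0.46126727 0.67585055]
spacer 294 [0.5337 0.0628 0.1365] [0.5884 0.1671 0.1435]
holder 160 [0.5354 0.1049 0.1435] [0.5879 0.1351 0.1485]
cap 369 [0.5337 0.0628 0.1345] [0.5884 0.1699 0.1414]
```

View pics/s5.png

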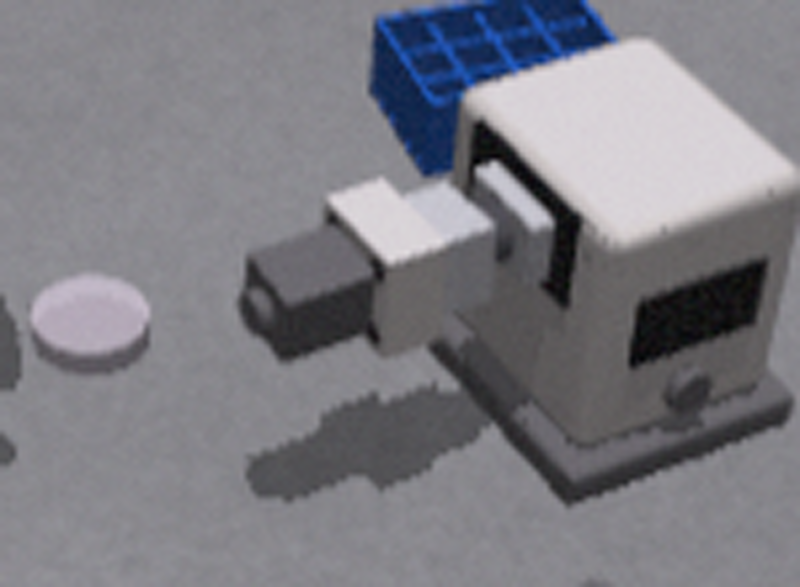

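View pics/t5.png

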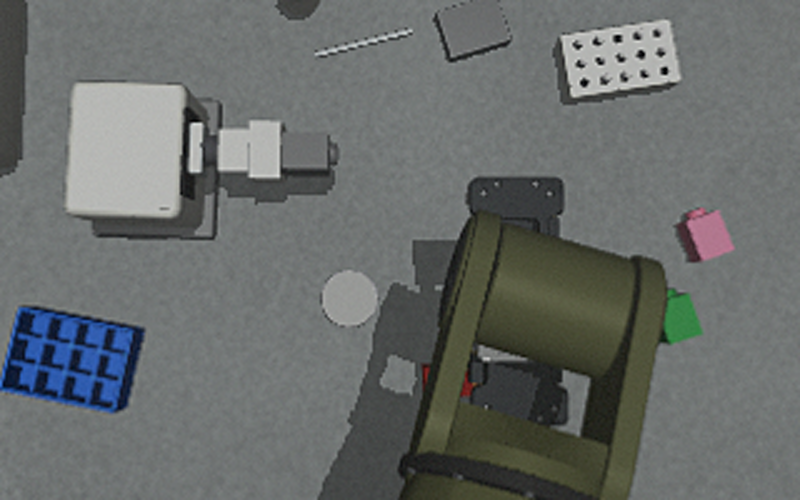

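The views show the spacer, holder and cap in one unbroken row on the shaft (top view about 220–335, 150). The gripper is clear of them and the other items are where they were.

```bash
python3 -c "
from station import ticket; print(ticket.hand_in())"
```

```text
the job is handed in; nothing more can be done
None
```

The spacer, tube holder and grey end cap are on the shaft in the order asked, and the job was handed in at about 24 s of the 72 s allowed.

- **Finding the shaft:** I touched its side near the tip with the spacer at about 4 N, which put the shaft at x ≈ 0.560 m. A side force of 1.8 N partway along meant shifting the spacer about 1 mm towards +x before it would sit home.
- **Seating:** The end forces as each part met its neighbour were about 11 N for the spacer, 8 N for the holder and 7 N for the cap. All are well under the 25 N limit. The parts stopped at y = 0.151, 0.121 and 0.084 m, within about 1 mm of the spacings given for the row.
- **Last checks:** The final scene and top pictures show the three parts in a row with no visible gaps and the gripper open and clear. The red, green and pink look-alikes are still in place, though the arm partly hid the red and green ones, and it hid the reagent jar completely in the final pictures. My depth check confirmed only the holder's edges, because the height bands for the spacer and cap overlapped other parts.

No check failed, but the hand-in gave no verdict.

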